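# Straw through the cup lid

### The arm

A 6-joint arm with a two-finger parallel gripper is mounted at the origin on the work surface. World frame = base frame: x ahead of the robot, y to its left, z up, the work surface at z = 0. Lengths are in mm, angles in degrees, forces in N, time in s.
With the tool pointing down it reaches from about 350 to 850 mm from the base axis. Payload 8.1 kg.
Tool frame: the origin (TCP) lies at the very end of the fingers, on their centre line; the grasp point (between the pads) lies 19 mm behind it; z points along the fingers, y is the line along which they close (so a half turn about z gives the same grasp; the last joint's range is limited). The gripper opens to 85 mm and grips with 20 to 120 N. Pads are 22 mm wide; open, the fingers measure 114 mm over their backs; the gripper's body (76 mm by 85 mm) begins 54 mm behind the grasp point. The pads swing forward as they close: fully open they stand 13 mm farther back than shut.
Start: joints at [-72.789, 7.471, 85.268, -0, 87.261, -4.893], TCP at [225.8, -555.895, 231.292] pointing down, gripper open.
Joint ranges: [-169.43, 169.43], [-51.17, 129.36], [1.28, 143.12], [-76.62, 256.62], [0, 156.53], [-152.29, 152.29]. Speed limits (degrees/s): [136.94, 136.94, 159.86, 180, 180, 180].

### API

Orientations are given as [roll, pitch, yaw] about the fixed x, y, z axes, in that order (R = Rz(yaw) Ry(pitch) Rx(roll)).
In Python, from bench import * gives the robot as it stands.
- The arm moves only by the tool play_rows, never from a script. Its argument "increments" is a list of rows, each a list of 3 entries, a list of its own where there are three numbers: the gripper's target within -1 to 1 (fully open at 1, half-way at 0, shut at -1), then the shift along the tool's x, y, z in mm, then the turn about the tool's z in rad. A call has 1 to 12 rows; each row shifts and turns the commanded pose from where the row before left it, along the tool's axes as they then stand; what a row does not reach is not made up. A row lasts 1/12 s, in which the tool goes at most 41.7 mm and 7.16 degrees, less where a joint would pass 70% of its speed; a pose out of reach is approached as far as the arm can. A call is refused whole if a number of a shift passes 41.7 or a number of a turn 0.125, either way. A call with a gripper value outside its range is refused whole. The fingers move at their own pace and stop on an object; "force" is the grip in N (left out, the last holds). Time passes only in rows, so rows that do not move let the fingers close. It gives the time, the measured TCP pose, the force, the opening and the grip force at its end, in the units of the state.
- sense(): the state, without advancing time (a new reading comes with each control period).
- snapshot(name): name is "scene" or "top" or "wrist"; returns a dict with "color" (400x640x3 uint8, red, green, blue), "intrinsics" (3x3 intrinsics, pixels), "world_from_camera" (4x4, takes a point from camera to world coordinates). Camera axes: x right, y down, z forward; pixel columns grow to the right and rows downward; lengths in mm; the calibration is good to about 2 mm. The wrist camera is an equidistant fisheye: a pixel r from the principal point sees the ray r / f radians off the axis. A picture is of the moment at which its call begins. There is no depth.
- hand_in(): hands the job in; it is judged then, once.
Trained networks look in a picture, given as the dict that the camera call returned (one of the last four; its "shot" number tells which), for a name from the list of things; names that differ only in an ending like _2 or _b are one class to them, and where a whole thing is asked for, a point or a joint stands for the part that bears it (a point fixed in the world has none). Each returns a list of dicts, best first, with "p" (0 to 1); they miss things now and then, are a little off and sometimes report something else, mostly with a low value. They report only what shows in the picture. A call takes as long as a camera call. They do not tell look-alikes from the thing itself.
- find_in(query, picture): "xyz" ([x, y, z] in mm, in the coordinates of the camera as it stood for that picture, good to about 4 mm: the middle of the surface that is visible of it).
- regions_of(query, picture): "mask" (400x640 bool, what is visible of it).
- pinpoint(query, picture): "xyz" ([x, y, z] in mm, in the coordinates of the camera as it stood for that picture, good to about 4 mm: a listed point, or the origin of a listed thing).
The state is a dict: "time": time; "joint_pos": joint angles; "qd": joint speeds; "joint_efforts": joint torques, N m; "tool_pos": TCP position; "tcp_rot": TCP orientation; "ft_force": force on the tool from outside, world axes, zero at the start; "wrist_torque": the same for the moment, N m; "finger_gap": finger opening in mm; "grip_force": force on a finger pad.
Only numpy, scipy, OpenCV 4.12 (cv2) and the standard library are available. Lean on these libraries where they do the work, as an engineer would, in place of code of your own. Each camera call takes 0.05 s, during which the arm holds its last target. There are 200 camera calls.

### The job

Take the plain steel drinking straw out of the wooden stand and put it down through the round hole in the takeaway cup's lid, letting go only when its end is well down inside the cup rather than dropping it in from above. Leave both lidded cups standing upright where they are.

Things in the scene. Friction and masses are not known exactly. Their poses are not given: they have to be found in the camera images.
- straw: Wide steel drinking straw: plain straight rigid tube, 12 mm diameter, 190 mm long, about 35 g, equally thick all the way up, nothing on its top. Stands upright in one hole of the stand, foot 10 mm and top 200 mm above the counter. Origin at the centre of its lower end, z along it to its upper end.
- stand: Wooden block fixed to the counter, 210 (x) by 60 (y) by 70 mm high; origin at the centre of its underside, z up. Three 14 mm holes, 60 mm deep, at x = -75, 0, 75 mm hold in any order the straw, a muddler (34 mm wide steel head on top) and a brush (25 mm wide ribbed white head), tops 190 to 200 mm above the counter. No neighbours along its y: good for the fingers.
- cup: Brown kraft cup with a flat white lid that has a 34 mm round hole in its middle; loose, about 250 g. 62 mm wide at the foot, 84 mm at the top; lid 90 mm wide, 8 mm thick, its top 112 mm above the origin; hollow, inner floor 6 mm above the origin. Origin at the centre of its underside, z up; the hole is on its z axis.
- closed_cup: The same brown cup with a raised white lid without a hole, 122 mm high in all; loose, about 250 g. Not used. Origin at the centre of its underside, z up. (A third brown cup, 104 mm high, without a lid, is not used either.)
Not all that is in view belongs to the job. What is shaped like the closed_cup but purple or yellow is not meant.

How it is judged (in metres and radians):
On the way:
1. the straw, still held, has its lower end through the hole and at least 30 mm below the lid's top (contact force between the fingers and straw above 0.5 N and z of straw in the frame of cup between 0 and 0.082 m and horizontal distance between straw and cup below 0.036 m), for 0.1 s.
At the end, for the whole second after the job is handed in: The straw, let go and at rest, stands through the lid hole, its lower end under 30 mm above the cup's underside and within 36 mm of its axis, leaning under 0.5 rad; the holed and the closed cup stand upright (0.1 rad) within 50 mm of where they began (z of straw in the frame of cup between 0 and 0.03 m and horizontal distance between straw and cup below 0.036 m and angle between straw's own z axis and vertical below 0.5 rad and linear speed of each of straw, cup below 0.03 m/s and angle between each of cup, closed_cup's own z axis and vertical below 0.1 rad and distance of each of cup, closed_cup from where it was at the start of the episode below 0.05 m); the robot touches nothing.
It fails at once if the cup with the hole is tipped by more than 0.35 rad (angle between cup's own z axis and vertical above 0.35 rad).
It fails at once if the closed cup is tipped by more than 0.35 rad (angle between closed_cup's own z axis and vertical above 0.35 rad).
It also fails if it takes over 45 s, if anything falls off the work surface, if the arm or the gripper's body presses on something with over 40 N, if the wrist force passes 120 N, or if a joint passes its speed limit or range.

## Working session

There is one attempt and no reset: what is moved stays moved. The work goes in short steps, Python scripts to look and compute and a tool call to move; the robot and the scene stay as the last step left them, time stands still between calls to the robot, and variables do not carry over. Pictures are saved under pics/ and viewed, at most 10 in all, crops included, and the job is handed in when it is done.

Besides the shell and the picture viewer there is one more tool, called after "Call:" by a JSON object that holds its "name" and its "arguments". play_rows: Moves the arm, as the interface text tells. Its arguments: {"type":"object","properties":{"increments":{"type":"array","items":{"type":"array"}},"force":{"type":"number"}},"required":["increments"]}

```bash
mkdir -p pics; cat > h.py <<'E'
from bench import *
import numpy as np, cv2
def W(s,p): return (s["world_from_camera"]@np.r_[p,1])[:3]
def px(s,p):
    q=np.linalg.inv(s["world_from_camera"])@np.r_[p,1]; u=s["intrinsics"]@q[:3]; return u[:2]/u[2]
def ray(s,u,z):
    d=s["world_from_camera"][:3,:3]@np.linalg.solve(s["intrinsics"],[u[0],u[1],1]); o=s["world_from_camera"][:3,3]
    return o+d*(z-o[2])/d[2]
E
python3 - <<'E'
from h import *
for n in("scene","top"):
    s=snapshot(n); cv2.imwrite(f"pics/{n}.png",s["color"][...,::-1])
    print(n,s["world_from_camera"][:3,3].round())
    for q in("straw","stand","cup","closed_cup"):
        for r in pinpoint(q,s): print(q,round(r["p"],2),W(s,r["xyz"]).round(1),px(s,W(s,r["xyz"])).round())
print(sense())
E
```

```text
scene [ 728. -400.  598.]
stand 0.81 [544.2 224.4  -0. ] [380. 130.]
cup 0.76 [ 625.3 -128.3   -3.8] [344. 283.]
closed_cup 0.85 [ 370.4 -118.6    2.7] [216. 217.]
closed_cup 0.71 [642.   42.2  -5.3] [392. 210.]
closed_cup 0.61 [502.9 -30.5   1.3] [306. 209.]
top [436.  -3. 892.]
straw 0.42 [549.8 224.3  13.4] [221. 179.]
stand 0.64 [542.3 225.5   1.1] [222. 183.]
cup 0.93 [ 626.5 -134.8   -3.2] [372. 144.]
closed_cup 0.91 [ 376.6 -125.6    0. ] [372. 249.]
closed_cup 0.86 [634.5  44.7   1.6] [297. 143.]
closed_cup 0.56 [509.5 -28.7  -1.2] [329. 194.]
{'time': 0.5, 'joint_pos': array([-7.27895804e+01,  7.47169513e+00,  8.52692029e+01,  3.35408649e-03,
        8.72598581e+01, -4.89346842e+00]), 'qd': array([ 0.05834589, -0.01712393, -0.01274524,  0.01492513, -0.03602877,
        0.01050674]), 'joint_efforts': array([-1.06005842e-03, -5.68717718e+01, -5.00360441e+01, -2.12245054e-04,
        2.96855425e-03,  2.81697498e-05]), 'tool_pos': array([ 225.80979683, -555.890062  ,  231.27324109]), 'tcp_rot': array([-1.79999532e+02, -3.40253158e-03,  2.21037277e+01]), 'ft_force': array([-0.37114996,  0.78458539,  0.30147617]), 'wrist_torque': array([-0.02066931,  0.04402499,  0.06270065]), 'grip_force': 0.0, 'finger_gap': 85.39037599451899}
```

View pics/scene.png

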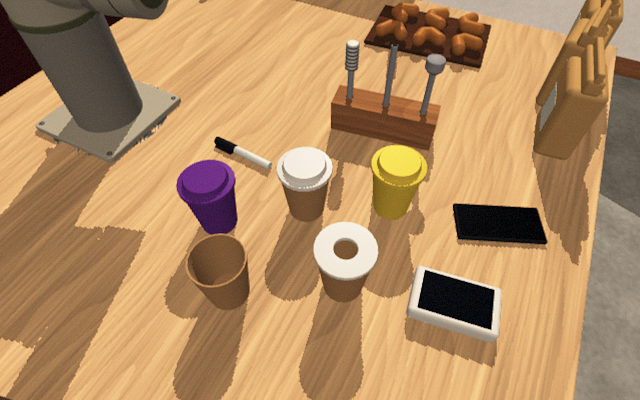

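View pics/top.png

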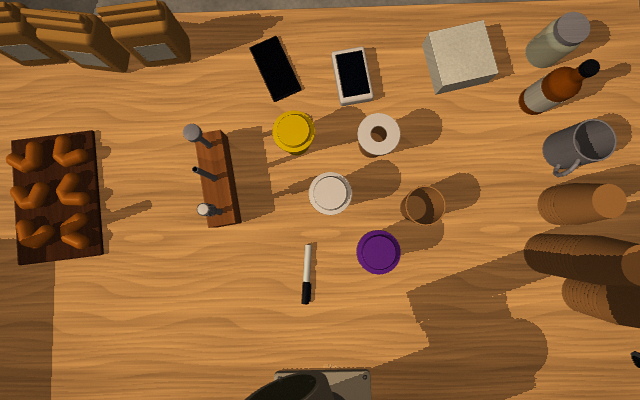

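The scene picture shows three upright tools in the stand: a ribbed white brush (352,50), a plain rod (392,48) and a wide-headed muddler (435,62). The plain rod in the middle fits the straw. The cup with the hole is at (346,250). The white closed cup at (305,168) is the real one; the purple and yellow ones are look-alikes.

```bash
python3 - <<'E'
from h import *
s=snapshot("scene");t=snapshot("top")
a=cv2.resize(s["color"][30:150,320:450],None,fx=3,fy=3,interpolation=2)
b=cv2.resize(t["color"][110:240,170:250],None,fx=4,fy=4,interpolation=2)
h=max(a.shape[0],b.shape[0]);pad=lambda i:np.pad(i,((0,h-i.shape[0]),(0,0),(0,0)))
cv2.imwrite("pics/c.png",np.hstack([pad(a),pad(b)])[...,::-1])
# stand edges / yaw from mask in top view
for n,q in((("top"),t),("scene",s)):
    r=regions_of("stand",q); m=r[0]["mask"]; print(n,r[0]["p"],cv2.minAreaRect(np.argwhere(m)[:,::-1].astype(np.float32)))
# hole of lid by dark pixels, lid top z=112
m=[r for r in regions_of("cup",t)][0]["mask"]
ys,xs=np.where(m); print("cup bbox",xs.min(),xs.max(),ys.min(),ys.max())
for q,(x0,x1,y0,y1) in((t,(350,408,108,160)),(s,(305,385,215,285))):
    im=q["color"][y0:y1,x0:x1].min(2); w=(im>150).astype(np.uint8)
    c,hh=cv2.findContours(w,cv2.RETR_CCOMP,cv2.CHAIN_APPROX_NONE)
    for k,ct in enumerate(c):
        if len(ct)>15:
            e=cv2.fitEllipse(ct); u=np.add(e[0],(x0,y0)); print(np.round(u,1),np.round(e[1],1),"hole" if hh[0][k][3]>=0 else "lid",ray(q,u,112).round(1))
for r in regions_of("straw",t)+regions_of("straw",s):
    ys,xs=np.where(r["mask"]);print("straw",r["p"],xs.min(),xs.max(),ys.min(),ys.max())
print("top rough",ray(t,(195,169.5),200).round(1),ray(s,(394,46),200).round(1))
E
```

```text
top 0.93 ((216.98648071289062, 178.41891479492188), (95.8446044921875, 34.3593864440918), 80.53767395019531)
scene 0.89 ((383.08984375, 116.26872253417969), (107.40231323242188, 46.01207733154297), 11.768289566040039)
cup bbox 357 398 113 157
[378.3 133.5] [39.9 40.9] lid [ 624.5 -132.6  112. ]
[378.3 133.4] [17.3 18.8] hole [ 624.6 -132.5  112. ]
[345.4 249.5] [56.2 63.8] lid [ 625.7 -134.4  112. ]
[345.2 248.5] [22.5 25.9] hole [ 624.8 -133.   112. ]
straw 0.48 192 217 166 181
straw 0.65 383 398 43 105
top rough [544.6 224.5 200. ] [546.8 221.4 200. ]
```

View pics/c.png

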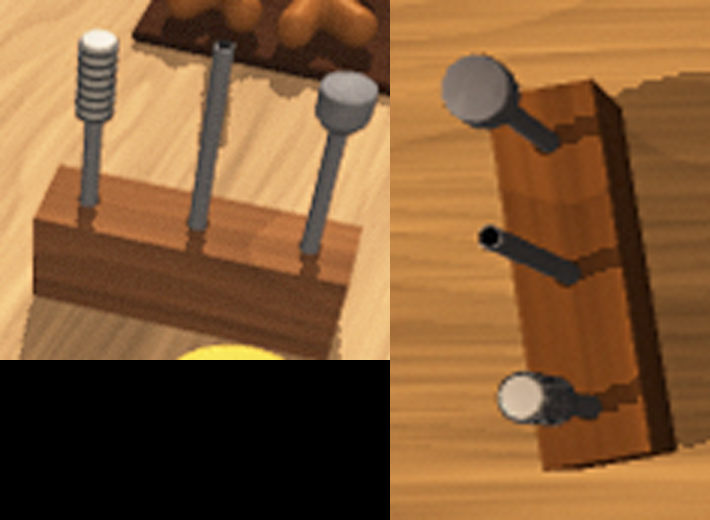

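The crop confirms it: the middle rod is a plain open tube with no head, its top at scene (395,45) and top (195,169). That puts the straw at about (545.5, 223.5), the stand at about 8.3° yaw and the cup hole at (624.8, -133).

Call:
{"name": "play_rows", "arguments": {"increments": [[1,[0,0,-20],0.1205],[1,[0,0,-20],0.1205],[1,[17.9,-30.2,0],0],[1,[17.9,-30.2,0],0],[1,[17.9,-30.2,0],0],[1,[17.9,-30.2,0],0],[1,[17.9,-30.2,0],0],[1,[17.9,-30.2,0],0],[1,[17.9,-30.2,0],0],[1,[17.9,-30.2,0],0],[1,[17.9,-30.2,0],0],[1,[17.9,-30.2,0],0]]}}

```text
time: 1.85
tool_pos: [359.6, -229.7, 271.5]
tcp_rot: [180.0, -0.0, 8.3]
ft_force: [0.9, -0.7, 0.4]
finger_gap: 85.4
grip_force: 0.0
```

Call:
{"name": "play_rows", "arguments": {"increments": [[1,[17.9,-30.2,0],0],[1,[17.9,-30.2,0],0],[1,[17.9,-30.2,0],0],[1,[17.9,-30.2,0],0],[1,[17.9,-30.2,0],0],[1,[17.9,-30.2,0],0],[1,[17.9,-30.2,0],0],[1,[17.9,-30.2,0],0],[1,[17.9,-30.2,0],0],[1,[17.9,-30.2,0],0],[1,[17.9,-30.2,0],0],[1,[17.9,-30.2,0],0]]}}

```text
time: 2.85
tool_pos: [520.0, 160.3, 271.4]
tcp_rot: [180.0, -0.0, 8.3]
ft_force: [0.6, -0.1, -0.0]
finger_gap: 85.3
grip_force: 0.0
```

Call:
{"name": "play_rows", "arguments": {"increments": [[1,[0,0,0],0],[1,[0,0,0],0],[1,[0,0,0],0],[1,[0,0,0],0]]}}

```text
time: 3.18
tool_pos: [519.5, 157.5, 271.4]
tcp_rot: [180.0, -0.0, 8.2]
ft_force: [-0.6, -0.4, 0.8]
finger_gap: 85.5
grip_force: 0.0
```

```bash
python3 - <<'E'
from h import *
s=snapshot("wrist"); print(s["intrinsics"],s["world_from_camera"].round(3)); cv2.imwrite("pics/w.png",s["color"][...,::-1])
x=sense();print(x["tool_pos"],x["tcp_rot"],x["finger_gap"],x["joint_pos"])
M=s["world_from_camera"];K=s["intrinsics"]
for p in((545.5,223.5,200),(545.5,223.5,70)):
    q=np.linalg.inv(M)@np.r_[p,1];q=q[:3];th=np.arctan2(np.hypot(*q[:2]),q[2]);print(K[:2,2]+K[0,0]*th*q[:2]/np.hypot(*q[:2]))
E
```

```text
[[309.70691629   0.         317.80896792]
 [  0.         309.70691629 202.82757136]
 [  0.           0.           1.        ]] [[ 1.44000e-01 -9.55000e-01 -2.61000e-01  5.83821e+02]
 [-9.90000e-01 -1.39000e-01 -3.90000e-02  1.67964e+02]
 [ 1.00000e-03  2.64000e-01 -9.65000e-01  4.12712e+02]
 [ 0.00000e+00  0.00000e+00  0.00000e+00  1.00000e+00]]
[519.52551371 157.34943251 271.59449717] [ 1.79988425e+02 -2.36325040e-02  8.22276002e+00] 85.44089922452429 [ 1.14465581e+01 -2.21221005e+00  9.10673316e+01 -1.28879605e-02
  9.11219342e+01  9.32235455e+01]
[232.2412396 164.5258084]
[263.27247348 147.77430808]
```

View pics/w.png

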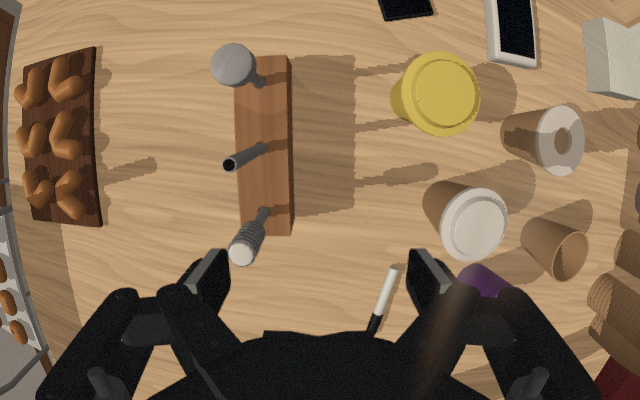

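The wrist view shows the straw's open top at (229,165), 3 px from the prediction, so it is at about (545.5, 225). The stand is square to the tool.

Call:
{"name": "play_rows", "arguments": {"increments": [[1,[11.8,-20.8,0],0],[1,[11.8,-20.8,0],0],[1,[11.8,-20.9,0],0],[1,[0,0,0],0],[1,[0,0,0],0],[1,[0,0,0],0]]}}

```text
time: 3.73
tool_pos: [545.6, 224.2, 271.5]
tcp_rot: [180.0, -0.0, 8.2]
ft_force: [0.2, -0.2, 0.1]
finger_gap: 85.7
grip_force: 0.0
```

```bash
python3 - <<'E'
from h import *
s=snapshot("wrist"); cv2.imwrite("pics/w2.png",s["color"][...,::-1])
print(sense()["tool_pos"])
M=s["world_from_camera"];K=s["intrinsics"]
for p in((545.5,224.5,200),(545.5,224.5,70)):
    q=np.linalg.inv(M)@np.r_[p,1];q=q[:3];th=np.arctan2(np.hypot(*q[:2]),q[2]);print(K[:2,2]+K[0,0]*th*q[:2]/np.hypot(*q[:2]))
E
```

```text
[545.53483255 224.10749746 271.5026277 ]
[318.55555411 212.33334984]
[318.14005778 178.43666281]
```

View pics/w2.png

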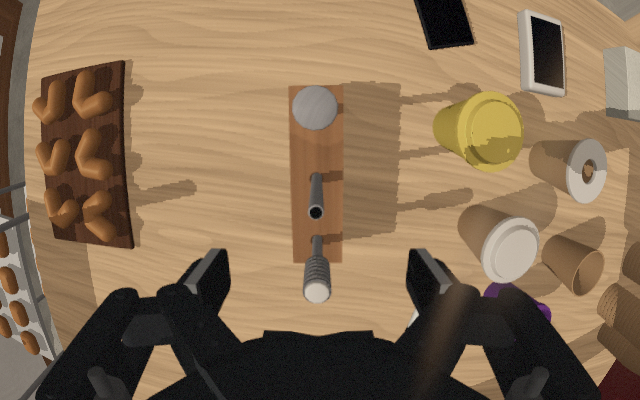

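Straw top at (316,212), within 3 px of the prediction and centred between the fingers. I'll descend and grip.

Call:
{"name": "play_rows", "arguments": {"increments": [[1,[0,-1.5,20],0],[1,[0,0,20],0],[1,[0,0,20],0],[1,[0,0,20],0],[1,[0,0,20],0],[1,[0,0,20],0],[1,[0,0,10],0],[1,[0,0,0],0],[1,[0,0,0],0]], "force": 40}}

```text
time: 4.53
tool_pos: [545.3, 226.1, 141.5]
tcp_rot: [180.0, 0.0, 8.3]
ft_force: [-0.4, 0.5, 1.1]
finger_gap: 85.2
grip_force: 0.0
```

Call:
{"name": "play_rows", "arguments": {"increments": [[-1,[0,0,0],0],[-1,[0,0,0],0],[-1,[0,0,0],0],[-1,[0,0,0],0],[-1,[0,0,0],0],[-1,[0,0,0],0],[-1,[0,0,0],0],[-1,[0,0,0],0],[-1,[0,0,0],0],[-1,[0,0,0],0],[-1,[0,0,0],0],[-1,[0,0,0],0]]}}

```text
time: 5.53
tool_pos: [545.7, 226.8, 141.7]
tcp_rot: [180.0, -0.0, 8.3]
ft_force: [-0.5, -1.1, 4.0]
finger_gap: 10.8
grip_force: 39.1
```

Call:
{"name": "play_rows", "arguments": {"increments": [[-1,[0,0,-8],0],[-1,[0,0,-12],0],[-1,[0,0,-13],0],[-1,[0,0,-13],0],[-1,[0,0,-13],0],[-1,[0,0,-13],0],[-1,[0,0,-13],0],[-1,[0,0,-13],0],[-1,[0,0,-13],0],[-1,[0,0,-13],0],[-1,[0,0,-13],0],[-1,[0,0,-13],0]]}}

```text
time: 6.53
tool_pos: [545.4, 226.8, 292.6]
tcp_rot: [-180.0, 0.0, 8.3]
ft_force: [0.0, -0.9, -0.2]
finger_gap: 11.0
grip_force: 39.0
```

```bash
python3 - <<'E'
from h import *
s=snapshot("scene"); cv2.imwrite("pics/l.png",cv2.resize(s["color"][0:300,240:560],None,fx=2,fy=2)[...,::-1])
x=sense();print(x["tool_pos"],x["finger_gap"],x["grip_force"])
p=x["tool_pos"]
for z in(-131.5,58.5): print(px(s,p+[0,0,z]))
E
```

```text
[546.37791728 227.10863706 295.91900535] 11.103712740121898 39.01868999004364
[392.2456727   62.09711148]
[409.9153699 -52.7342483]
```

View pics/l.png

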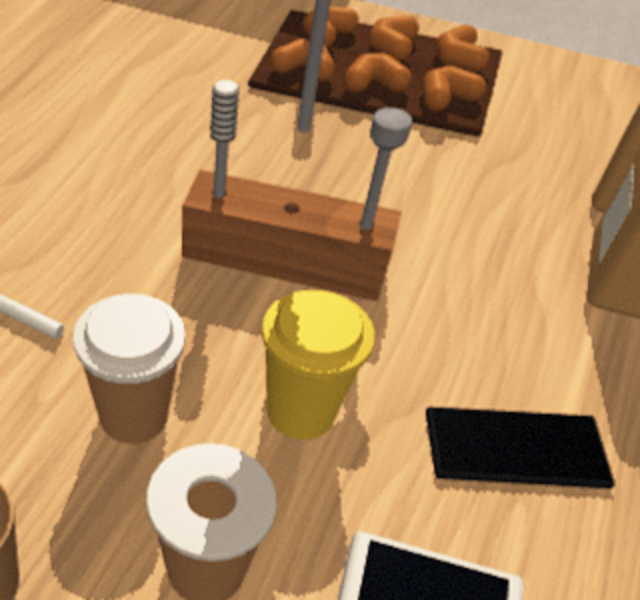

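The straw is out and hanging upright, foot at crop (304,130), i.e. scene (392,65), as predicted. Now over to the cup hole.

Call:
{"name": "play_rows", "arguments": {"increments": [[-1,[0.8,12,0],0],[-1,[1.4,20,0],0],[-1,[2,29,0],0],[-1,[2,29,0],0],[-1,[2,29,0],0],[-1,[2,29,0],0],[-1,[2,29,0],0],[-1,[2,29,0],0],[-1,[2,29,0],0],[-1,[2,29,0],0],[-1,[2,29,0],0],[-1,[2,29,0],0]]}}

```text
time: 7.58
tool_pos: [613.3, -90.9, 290.2]
tcp_rot: [-180.0, 0.1, 8.3]
ft_force: [0.6, -0.1, 0.0]
finger_gap: 10.7
grip_force: 39.0
```

Call:
{"name": "play_rows", "arguments": {"increments": [[-1,[2,24,0],0],[-1,[1.4,14,0],0],[-1,[0,7.5,0],0],[-1,[0,0,0],0],[-1,[0,0,0],0],[-1,[0,0,0],0],[-1,[0,0,0],0]]}}

```text
time: 8.17
tool_pos: [623.8, -131.7, 291.5]
tcp_rot: [-180.0, -0.0, 8.4]
ft_force: [-0.6, -0.0, -0.9]
finger_gap: 10.9
grip_force: 39.0
```

```bash
python3 - <<'E'
from h import *
s=snapshot("scene");t=snapshot("top")
a=cv2.resize(s["color"][150:310,270:430],None,fx=2.5,fy=2.5);b=cv2.resize(t["color"][80:180,325:425],None,fx=4,fy=4)
cv2.imwrite("pics/a.png",np.hstack([a,b])[...,::-1])
x=sense();p=x["tool_pos"];print(p,x["tcp_rot"],x["grip_force"])
print(px(s,p+[0,0,-131.5]),px(t,p+[0,0,-131.5]))
print(px(s,(624.8,-133,112)))
E
```

```text
[ 623.82418577 -131.98048578  291.56792834] [-1.79999945e+02 -2.04269862e-02  8.38466417e+00] 39.03727412223816
[346.50661056 228.42060221] [381.85705532 127.92808728]
[345.24813618 248.45725962]
```

View pics/a.png

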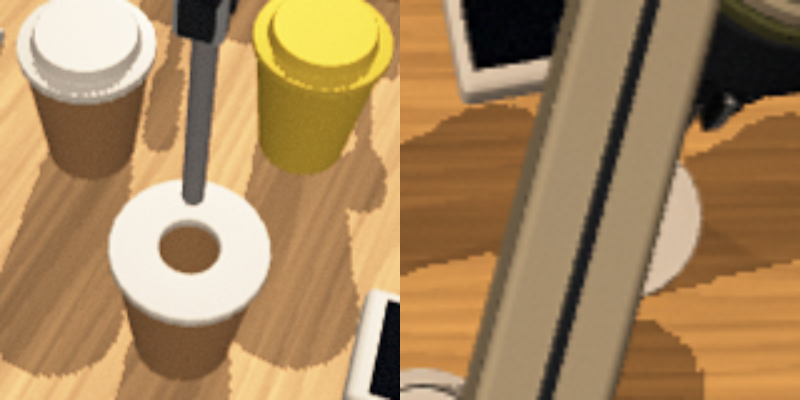

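The foot at crop (193,198) is where predicted, directly above the hole at crop (190,247). Descending.

Call:
{"name": "play_rows", "arguments": {"increments": [[-1,[0.9,1.1,5],0],[-1,[0,0,10],0],[-1,[0,0,10],0],[-1,[0,0,10],0],[-1,[0,0,10],0],[-1,[0,0,10],0],[-1,[0,0,10],0],[-1,[0,0,5],0],[-1,[0,0,0],0],[-1,[0,0,0],0]]}}

```text
time: 9.1
tool_pos: [624.7, -134.1, 221.0]
tcp_rot: [-180.0, 0.0, 8.3]
ft_force: [0.7, -0.3, 0.4]
finger_gap: 11.0
grip_force: 39.0
```

```bash
python3 - <<'E'
from h import *
s=snapshot("scene")
cv2.imwrite("pics/d.png",cv2.resize(s["color"][150:310,270:430],None,fx=3,fy=3)[...,::-1]);print(sense()["ft_force"],sense()["tool_pos"])
E
```

```text
[ 0.25141081  0.37977277 -0.81191912] [ 625.02828733 -134.18259789  221.75072297]
```

View pics/d.png

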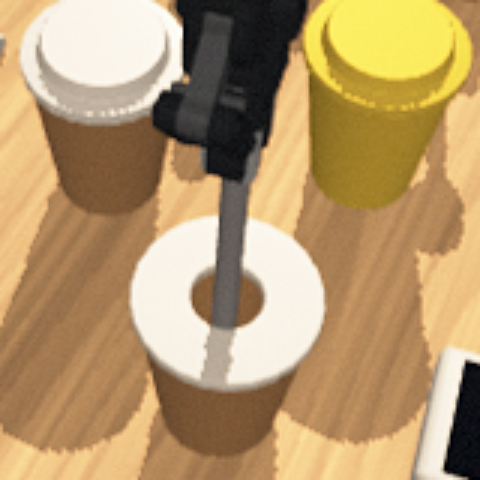

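The straw passes through the hole, centred at crop (228,300), and the force is nil. Going down further.

Call:
{"name": "play_rows", "arguments": {"increments": [[-1,[0,0,5],0],[-1,[0,0,10],0],[-1,[0,0,10],0],[-1,[0,0,10],0],[-1,[0,0,10],0],[-1,[0,0,10],0],[-1,[0,0,10],0],[-1,[0,0,5],0],[-1,[0,0,4],0],[-1,[0,0,0],0],[-1,[0,0,0],0],[-1,[0,0,0],0]]}}

```text
time: 10.15
tool_pos: [625.3, -134.3, 148.1]
tcp_rot: [180.0, -0.1, 8.3]
ft_force: [0.1, -0.3, -0.3]
finger_gap: 10.7
grip_force: 39.0
```

Call:
{"name": "play_rows", "arguments": {"increments": [[-1,[0,0,3],0],[-1,[0,0,3],0],[-1,[0,0,0],0],[-1,[0,0,0],0]]}}

```text
time: 10.48
tool_pos: [624.6, -134.0, 141.0]
tcp_rot: [-180.0, 0.0, 8.3]
ft_force: [-0.4, -0.1, -1.0]
finger_gap: 10.6
grip_force: 39.0
```

Call:
{"name": "play_rows", "arguments": {"increments": [[-0.6,[0,0,0],0],[-0.6,[0,0,0],0],[-0.6,[0,0,0],0],[-0.6,[0,0,0],0],[0.3,[0,0,0],0],[0.3,[0,0,0],0],[0.3,[0,0,0],0],[0.3,[0,0,0],0],[0.3,[0,0,0],0],[0.3,[0,0,0],0],[0.3,[0,0,0],0],[0.3,[0,0,0],0]]}}

```text
time: 11.48
tool_pos: [624.8, -134.1, 141.3]
tcp_rot: [-180.0, -0.0, 8.3]
ft_force: [0.2, 0.5, 0.1]
finger_gap: 55.8
grip_force: 0.0
```

Call:
{"name": "play_rows", "arguments": {"increments": [[0.3,[0,0,-6],0],[0.3,[0,0,-12],0],[0.3,[0,0,-12],0],[0.3,[0,0,-12],0],[0.3,[0,0,-12],0],[0.3,[0,0,-12],0],[0.3,[0,0,-12],0],[0.3,[0,0,-12],0],[0.3,[0,0,-12],0],[0.3,[0,0,-12],0],[0.3,[0,0,0],0],[0.3,[0,0,0],0]]}}

```text
time: 12.48
tool_pos: [625.4, -134.3, 256.4]
tcp_rot: [180.0, -0.1, 8.3]
ft_force: [0.1, 0.2, -0.9]
finger_gap: 55.4
grip_force: 0.0
```

```bash
python3 - <<'E'
from h import *
s=snapshot("scene")
cv2.imwrite("pics/e.png",cv2.resize(s["color"][60:340,170:490],None,fx=2,fy=2)[...,::-1])
x=sense();print(x["ft_force"],x["tool_pos"],x["finger_gap"])
for q in("straw","cup","closed_cup"):
    for r in pinpoint(q,s): print(q,round(r["p"],2),W(s,r["xyz"]).round(1))
E
```

```text
[-0.29136442  0.07116414 -0.58491291] [ 624.83729111 -134.13183557  255.165958  ] 55.84150879257146
cup 0.9 [ 626.9 -129.1   -4.1]
closed_cup 0.7 [ 3.740e+02 -1.202e+02 -3.000e-01]
closed_cup 0.67 [502.8 -25.8   2.2]
closed_cup 0.6 [6.413e+02 4.650e+01 5.000e-01]
```

View pics/e.png

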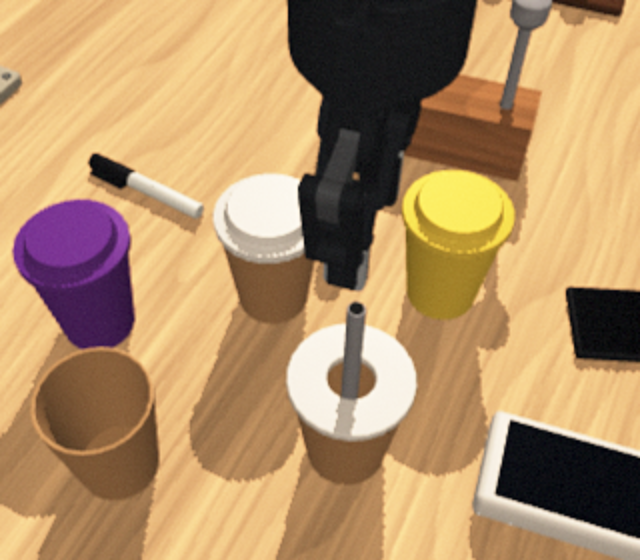

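The straw stands through the hole, its top at crop (356,308). It's free of the gripper, and both cups are upright and unmoved.

```bash
python3 -c "
from bench import *
print(hand_in())"
```

```text
the job is handed in; nothing more can be done
None
```

The straw stands through the lid hole, released with its end about 10 mm above the cup's underside; both lidded cups are upright where they began, and the job was handed in with no verdict shown.

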